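# Feed the dog: tip a scoop of biscuits into the empty bowl

### The arm

A 6-joint arm with a two-finger parallel gripper is mounted at the origin on a cart in front of the work surface, level with it; the furniture and walls round the work are solid. World frame = base frame: x ahead of the robot, y to its left, z up, the work surface at z = 0. Lengths are in m, angles in rad, forces in N, time in s.
With the tool pointing down it reaches from about 0.225 to 0.875 m from the base axis. Payload 3.4 kg.
Tool frame: the origin (TCP) lies at the very end of the fingers, on their centre line; the grasp point (between the pads) lies 19 mm behind it; z points along the fingers, y is the line along which they close (so a half turn about z gives the same grasp; the last joint's range is limited). The gripper opens to 85 mm and grips with 20 to 120 N. Pads are 22 mm wide; open, the fingers measure 114 mm over their backs; the gripper's body (76 mm by 85 mm) begins 54 mm behind the grasp point. The pads swing forward as they close: fully open they stand 13 mm farther back than shut.
Start: joints at [1.175, 0.276, 1.505, -0, 1.361, -0.121], TCP at [0.156, 0.553, 0.231] pointing down, gripper open.
Joint ranges: [-2.89, 2.89], [-0.75, 2.08], [0.22, 2.7], [-1.18, 4.32], [0.11, 2.71], [-2.7, 2.7]. Speed limits (rad/s): [2.57, 2.57, 3.14, 3.14, 3.14, 3.14].

### API

Orientations are given as a unit quaternion [w, x, y, z].
In Python, from rig import manip gives the robot as it stands. The module is installed in compiled form; this text tells all that it offers.
- The arm moves only by the tool play_rows, never from a script. Its argument "motion" is a list of rows, each a list of 5 numbers: the shift along the tool's x, y, z in units of 40 mm (1.0 is 40 mm), then the turn about the tool's z in units of 10 degrees (1.0 is 10 degrees), then the finger opening in mm, from 0 to 85.4. A call has 1 to 5 rows; each row is the pose to reach, as a shift and turn from the pose commanded when the call began, along the tool's axes at that moment; what a row does not reach only later rows make up. A row lasts 1/8 s, in which the tool goes at most 62.5 mm and 10.7 degrees, less where a joint would pass 70% of its speed; a pose out of reach is approached as far as the arm can. A call with a gripper value outside its range is refused whole. The fingers move at their own pace and stop on an object; "newtons" is the grip in N (left out, the last holds). Time passes only in rows, so rows that repeat a pose let the fingers close. It gives the time, the measured TCP pose, the force, the opening and the grip force at its end, in the units of the state.
- manip.get_state(): the state, without advancing time (a new reading comes with each control period).
- manip.get_image(name): name is "scene" or "top"; returns a dict with "img" (400x640x3 uint8, red, green, blue), "range_z" (400x640 float32, m along the optical axis (not along the pixel's ray), 0 where there is no reading), "fx", "fy", "cx", "cy" (pixels), "R" (3x3) and "t" (3): a world point X has camera coordinates R X + t. Camera axes: x right, y down, z forward; pixel columns grow to the right and rows downward; lengths in m; the calibration is good to about 2 mm. A picture is of the moment at which its call begins.
- manip.sign_off(): hands the job in; it is judged then, once.
The state is a dict: "clock": time; "qpos": joint angles; "qd": joint speeds; "effort": joint torques, N m; "position": TCP position; "ee_rot": TCP orientation; "contact_force": force on the tool from outside, world axes, zero at the start; "moment": the same for the moment, N m; "width": finger opening in m; "gripper_force": force on a finger pad.
Only numpy, scipy, OpenCV 4.12 (cv2) and the standard library are available. Lean on these libraries where they do the work, as an engineer would, in place of code of your own. Each camera call takes 0.05 s, during which the arm holds its last target. There are 200 camera calls.

### The job

Pick up the loaded scoop by its handle, carry it level to the dog bowl that is still empty (the smaller one, with no kibble in it) without spilling a biscuit, and tip all three biscuits out of it into that bowl. Do not touch the biscuits with the gripper. Then lay the empty scoop down flat and the right way up on the island, leaving both bowls, the mug and the pepper mill where they stand.

Things in the scene. Friction and masses are not known exactly. Their poses are not given: they have to be found in the camera images.
- scoop: Flat steel kitchen scoop with a wooden handle, 0.18 kg empty. Pan 116 mm long (x), 76 wide (y), floor 3 thick, walls 26 high (12 at the sides near the mouth); front (+x) open, no rim. Origin: centre of the pan's underside; x points out of the mouth, z up. Starts flat on the island, mouth roughly to the robot's left, loaded; biscuits slide out when tipped mouth-down 25 to 37 degrees.
- scoop_grip (a point): Good place to hold the scoop: inside its handle, 105 mm behind the scoop's origin (-x) and 44 mm above its underside. The handle is a flat-sided wooden bar 20 mm wide, 18 mm tall and 105 mm long, level along -x from x = -75 to -180 mm. The empty scoop's centre of mass is about 35 mm behind its origin.
- scoop_lip (a point): Middle of the pan's open front edge, 58 mm ahead of the scoop's origin, 2 mm above its underside.
- empty_bowl: The empty dog bowl: the smaller, plain pale-grey round one with nothing in it, 130 mm across and 45 mm high; opening about 120 mm across at the rim, sloping walls, flat inner floor 80 mm across and about 7 mm up. Loose, about 0.32 kg. Origin: centre of its underside.
- full_bowl: The other dog bowl, already served, with some kibble lying in it: the larger round one, 172 mm across and 59 mm high, loose. Origin: centre of its underside. The two bowls stand on the robot's left and ahead, and may stand in each other's place.
- island_mug: Spotted white mug, 78 mm across, 93 mm high, a bystander on the robot's right. Origin: centre of its underside.
- pepper_mill: Turned wooden pepper mill, 55 mm across, 172 mm high, a bystander at the near left. Origin: centre of its underside.
- biscuit_0_mid (a point): Middle of a bone-shaped dog biscuit, 64 x 30 x 14 mm, about 25 g, lying flat in the scoop crossways nearest the mouth.
- biscuit_1_mid (a point): Middle of a bone-shaped dog biscuit, 64 x 30 x 14 mm, about 25 g, lying flat in the scoop crossways in the middle.
- biscuit_2_mid (a point): Middle of a bone-shaped dog biscuit, 64 x 30 x 14 mm, about 25 g, lying flat in the scoop crossways near the back wall.
Not all that is in view belongs to the job. Leave any turquoise or white look-alike of the part that bears biscuit_0_mid alone.

How it is judged:
By the outcome, as a careful person would: the job done as asked, in the order asked, and still so for the second after the job is handed in, with the robot touching nothing.
It also fails if it takes over 54 s, if anything falls off the work surface, if the arm or the gripper's body presses on something with over 40 N, if the wrist force passes 120 N, or if a joint passes its speed limit or range.

## Working session

There is one attempt and no reset: what is moved stays moved. The work goes in short steps, Python scripts to look and compute and a tool call to move; the robot and the scene stay as the last step left them, time stands still between calls to the robot, and variables do not carry over. Pictures are saved under pics/ and viewed, at most 10 in all, crops included, and the job is handed in when it is done.

Besides the shell and the picture viewer there is one more tool, called after "Emit:" in YAML: its name, and indented under it one key for each argument. play_rows: Moves the arm, as the interface text tells. Its arguments: {"type":"object","properties":{"motion":{"type":"array","items":{"type":"array","items":{"type":"number"}}},"newtons":{"type":"number"}},"required":["motion"]}

```bash
mkdir -p pics
cat > h.py <<'E'
import numpy as np,cv2
from rig import manip
def grab(n,f=None):
    d=manip.get_image(n)
    if f: cv2.imwrite('pics/'+f,d['img'][:,:,::-1])
    return d
def cloud(d):
    z=d['range_z'];v,u=np.indices(z.shape)
    c=np.stack([(u-d['cx'])/d['fx']*z,(v-d['cy'])/d['fy']*z,z],-1)
    P=(c-d['t'])@d['R']; P[z==0]=np.nan
    return P
def ray(d,u,v,h):
    r=d['R'].T@np.array([(u-d['cx'])/d['fx'],(v-d['cy'])/d['fy'],1]);o=-d['R'].T@d['t']
    return o+r*(h-o[2])/r[2]
E
python3 - <<'E'
from h import *
for n in('scene','top'):
    d=grab(n,n+'0.png');print(n,-d['R'].T@d['t'],d['R'][2],d['fx'])
s=manip.get_state();print({k:np.round(v,3) for k,v in s.items()})
E
```

```text
scene [-0.01417251 -0.80851536  0.47892641] [ 0.47481339  0.79160781 -0.38458981] 361.85417078937945
top [ 0.24398103 -0.00357308  1.48036005] [ 0.15852538  0.00125426 -0.98735411] 449.9061564191772
{'clock': np.float64(0.1), 'qpos': array([ 1.175,  0.277,  1.506,  0.   ,  1.361, -0.121]), 'qd': array([ 0.002, -0.002, -0.003, -0.   ,  0.003, -0.001]), 'effort': array([ 2.0000e-03, -4.1770e+01, -2.4641e+01, -0.0000e+00,  6.0000e-03,
        0.0000e+00]), 'position': array([0.156, 0.553, 0.231]), 'ee_rot': array([-0.   ,  0.137,  0.991, -0.001]), 'contact_force': array([ 0.562,  0.02 , -0.442]), 'moment': array([ 0.001,  0.024, -0.001]), 'gripper_force': np.float64(0.0), 'width': np.float64(0.085)}
```

View pics/top0.png

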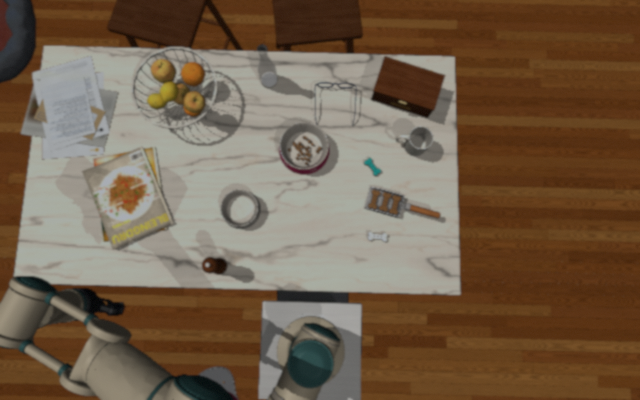

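View pics/scene0.png

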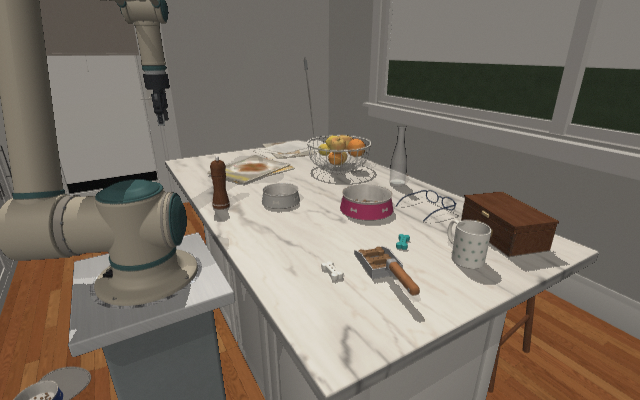

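The top view shows the scoop's pan at (386,202) and its handle running to (443,217). The empty bowl is at (241,210), the full bowl at (304,149), the mug at (417,140) and the mill at (213,265). The bone look-alikes are at (373,167) and (377,237).

Run:
```python
from h import *
d=grab('top');P=cloud(d);img=d['img'].astype(int)
crop=cv2.resize(d['img'][170:250,350:460],None,fx=7,fy=7,interpolation=cv2.INTER_CUBIC);cv2.imwrite('pics/c1.png',crop[:,:,::-1])
# handle: orange pixels above 0.03
sub=np.zeros(img.shape[:2],bool);sub[190:228,360:452]=1
org=(img[...,0]-img[...,2]>50)&sub&(P[...,2]>0.035)
v,u=np.nonzero(org);print('handle px',u.min(),u.max(),len(u),np.nanpercentile(P[org][:,2],[5,50,95]))
q=np.array([ray(d,a,b,0.053) for a,b in zip(u,v)])[:,:2]
c,sz,a=cv2.minAreaRect(q.astype(np.float32)*1000);print('handle rect',c,sz,a, 'mean',q.mean(0))
w,V=np.linalg.eigh(np.cov(q.T));ax=V[:,1]*np.sign(V[1,1]);t=(q-q.mean(0))@ax
print('axis',ax,np.degrees(np.arctan2(ax[1],ax[0])),'ends',q.mean(0)+t.min()*ax,q.mean(0)+t.max()*ax)
# pan (nonmarble, low)
dark=((img.max(2)<150))&sub&(P[...,2]>0.008);dark[:,412:]=0
v,u=np.nonzero(dark);q=np.array([ray(d,a,b,0.02) for a,b in zip(u,v)])
print('pan',cv2.minAreaRect((q[:,:2]*1000).astype(np.float32)))
# bowls
for n,(a,b),r,h in(('empty',(241,210),30,.045),('full',(304,149),40,.059)):
    m=np.zeros(img.shape[:2],np.uint8);cv2.circle(m,(a,b),r,1,-1)
    k=(m>0)&(P[...,2]>h-.008)&(P[...,2]<h+.012);q=P[k][:,:2]
    print(n,cv2.minEnclosingCircle((q*1000).astype(np.float32)),np.nanmax(P[m>0][:,2]))
    A=np.c_[2*q,np.ones(len(q))];s=np.linalg.lstsq(A,(q**2).sum(1),rcond=None)[0];print(s[:2],np.sqrt(s[2]+s[:2]@s[:2]))
d=grab('scene');P=cloud(d);img=d['img'].astype(int)
s=np.zeros(img.shape[:2],bool);s[255:298,380:425]=1
k=s&(img[...,0]-img[...,2]>50)&(P[...,2]>.045);q=P[k];print('scene handle top',len(q),q.min(0),q.max(0),q.mean(0))
```

```text
handle px 411 438 133 [0.04685169 0.05220079 0.05766772]
handle rect (448.6094970703125, -352.4471130371094) (90.84249877929688, 15.181711196899414) 76.0488510131836 mean [ 0.44854597 -0.35195754]
axis [0.24748299 0.96889224] 75.67138193148062 ends [ 0.43718494 -0.39643582] [ 0.45967999 -0.30836804]
pan ((477.6391296386719, -244.71096801757812), (149.85525512695312, 79.07723999023438), 75.40013885498047)
empty ((444.9864807128906, 242.7508544921875), 60.62404251098633) 0.05141746634114246
[0.44457865 0.24288194] 0.05745543859120277
full ((655.428955078125, 40.32815170288086), 80.6047134399414) 0.06561592952632277
[0.65420012 0.04044144] 0.07624393901847679
scene handle top 289 [ 0.42785469 -0.40628626  0.04536725] [ 0.46734752 -0.30665106  0.05327468] [ 0.44550444 -0.36055596  0.05032081]
```

View pics/c1.png

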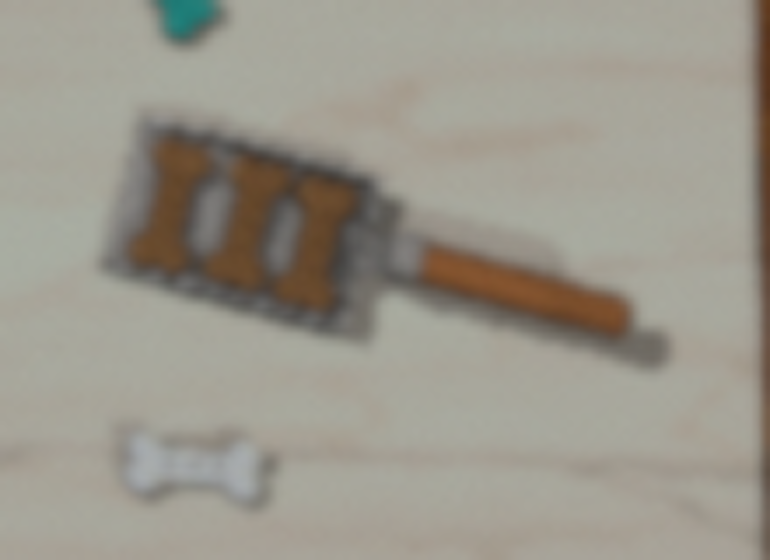

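The crop shows three biscuits crossways in the pan. The handle runs from crop (420,262) to (632,318). I'll compute the grip point, the mill and mug positions, and the first move.

```bash
cat >> h.py <<'E'
def delta(target,yaw_x):
    "units to bring TCP to target with tool x axis at world yaw_x deg (tool down)"
    from scipy.spatial.transform import Rotation as Ro
    s=manip.get_state();q=np.array(s['ee_rot']);R=Ro.from_quat(np.r_[q[1:],q[0]]).as_matrix()
    cur=np.degrees(np.arctan2(R[1,0],R[0,0]));dz=-((yaw_x-cur+180)%360-180)
    print('yaw_x',cur.round(2),'tilt z',R[:,2].round(4),'pos',np.round(s['position'],4),'F',np.round(s['contact_force'],2),'M',np.round(s['moment'],3),'w',s['width'],'clock',s['clock'])
    print('units',np.round(R.T@(np.array(target)-s['position'])/.04,3),'turn',round(dz/10,3))
E
python3 - <<'E'
from h import *
d=grab('top');P=cloud(d)
f=ray(d,350+420/7-.4,170+262/7-.4,.05);e=ray(d,350+632/7-.4,170+318/7-.4,.05)
print('handle front',f,'end',e,np.linalg.norm(f-e))
a=(f-e)[:2]/np.linalg.norm((f-e)[:2]);print('axis',np.degrees(np.arctan2(a[1],a[0])))
print('grip',f[:2]-a*.03,e[:2]+a*.075)
m=ray(d,350+125/7-.4,170+195/7-.4,.01);print('pan front mid -> grip',m,m[:2]-a*.163)
print('mill',[ray(d,213,265,.165)],'bb')
s=grab('scene');print('mill base',ray(s,221,205,.0),'mug',ray(s,470,262,0))
ax=np.array([.2485,.9686]);delta([.453-0.0,-.337,.12],75.6)
E
```

```text
handle front [ 0.46058504 -0.30548555  0.05      ] end [ 0.43732007 -0.40244771  0.05      ] 0.09971419028599791
axis 76.50759160153132
grip [ 0.45358554 -0.33465758] [ 0.45481881 -0.32951765]
pan front mid -> grip [ 0.49488342 -0.17439743  0.01      ] [ 0.45685282 -0.33289877]
mill [array([0.25804046, 0.28865805, 0.165     ])] bb
mill base [0.26023738 0.3094191  0.        ] mug [ 0.67913582 -0.34546598  0.        ]
yaw_x 164.26 tilt z [-2.e-04 -6.e-04 -1.e+00] pos [0.156  0.5533 0.231 ] F [ 0.65  0.33 -0.04] M [-0.073  0.062  0.009] w 0.08540188015276635 clock 0.3
units [-13.186 -19.406   2.786] turn 8.866
```

Emit:
play_rows:
  motion:
    - [-13.3,-19.7,0,8.85,85]
    - [-13.3,-19.7,0,8.85,85]
    - [-13.3,-19.7,0,8.85,85]
    - [-13.3,-19.7,0,8.85,85]
    - [-13.3,-19.7,0,8.85,85]

```text
clock: 0.92
position: [0.2544, 0.255, 0.2315]
ee_rot: [0.0, 0.572, 0.82, 0.001]
contact_force: [0.4, -0.1, -0.1]
width: 0.0855
gripper_force: 0.0
```

```bash
python3 -c "
from h import *
delta([.4508,-.3475,.12],75.7)"
```

```text
yaw_x 110.25 tilt z [ 1.4e-03  4.0e-04 -1.0e+00] pos [0.2544 0.255  0.2315] F [ 0.42 -0.14 -0.09] M [-0.016 -0.039 -0.026] w 0.08547655757191328 clock 0.925
units [-15.83   -0.612   2.789] turn 3.455
```

Emit:
play_rows:
  motion:
    - [-15.8,-0.6,2.8,3.45,60]
    - [-15.8,-0.6,2.8,3.45,60]
    - [-15.8,-0.6,2.8,3.45,60]
    - [-15.8,-0.6,2.8,3.45,60]
    - [-15.8,-0.6,2.8,3.45,60]

```text
clock: 1.55
position: [0.3515, -0.0374, 0.1769]
ee_rot: [0.001, 0.788, 0.616, 0.001]
contact_force: [2.2, 0.1, 0.1]
width: 0.0597
gripper_force: 0.0
```

```bash
python3 -c "
from h import *
delta([.4508,-.3475,.12],75.7)"
```

```text
yaw_x 75.98 tilt z [ 0.0021 -0.     -1.    ] pos [ 0.3515 -0.0374  0.1769] F [2.18 0.08 0.1 ] M [-0.029 -0.04   0.021] w 0.05974180090793366 clock 1.55
units [-6.92   4.284  1.428] turn 0.028
```

Emit:
play_rows:
  motion:
    - [-6.9,4.3,1.4,0,60]
    - [-6.9,4.3,1.4,0,60]
    - [-6.9,4.3,1.4,0,60]
    - [-6.9,4.3,1.4,0,60]
    - [-6.9,4.3,1.4,0,60]

```text
clock: 2.17
position: [0.4464, -0.3304, 0.1233]
ee_rot: [0.0, 0.788, 0.616, 0.0]
contact_force: [0.4, 0.3, 0.4]
width: 0.0602
gripper_force: 0.0
```

Emit:
play_rows:
  motion:
    - [0,0,0,0,60]
    - [0,0,0,0,60]
    - [0,0,0,0,60]

```text
clock: 2.55
position: [0.4456, -0.3267, 0.124]
ee_rot: [-0.0, 0.787, 0.616, 0.0]
contact_force: [0.7, -0.5, 0.3]
width: 0.0601
gripper_force: 0.0
```

```bash
python3 -c "
from h import *
grab('scene','s1.png')
delta([.4508,-.3475,.025],75.7)"
```

```text
yaw_x 76.11 tilt z [ 1.e-04  2.e-04 -1.e+00] pos [ 0.4457 -0.3268  0.1242] F [-0.69  0.18 -0.11] M [-0.059 -0.029 -0.013] w 0.060250830372390984 clock 2.6
units [-0.472  0.247  2.481] turn 0.041
```

View pics/s1.png

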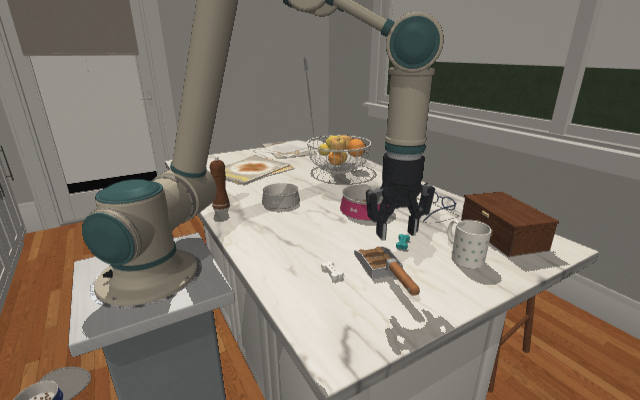

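The gripper hangs open around (400,200), above the scoop and clear of everything else. I'll go down over the handle and close.

Emit:
play_rows:
  motion:
    - [-0.47,0.25,0.5,0.04,60]
    - [-0.47,0.25,1.4,0.04,60]
    - [-0.47,0.25,2.2,0.04,60]
    - [-0.47,0.25,2.48,0.04,60]
    - [-0.47,0.25,2.48,0.04,60]

```text
clock: 3.22
position: [0.4512, -0.3482, 0.0247]
ee_rot: [-0.0, 0.79, 0.613, 0.0]
contact_force: [0.5, 0.4, -0.2]
width: 0.0601
gripper_force: 0.0
```

```bash
python3 -c "
from h import *
delta([.4508,-.3475,.025],75.7)"
```

```text
yaw_x 75.69 tilt z [-3.e-04  4.e-04 -1.e+00] pos [ 0.4512 -0.3482  0.0247] F [ 0.51  0.39 -0.24] M [-0.016  0.06   0.058] w 0.06007212988663075 clock 3.225
units [ 0.015 -0.015 -0.007] turn -0.001
```

Emit:
play_rows:
  motion:
    - [0,0,0,0,30]
    - [0,0,0,0,24]
    - [0,0,0,0,18]
    - [0,0,0,0,10]
    - [0,0,0,0,10]
  newtons: 100

```text
clock: 3.85
position: [0.4515, -0.3496, 0.0255]
ee_rot: [0.001, 0.79, 0.613, -0.0]
contact_force: [-2.0, -1.7, 5.7]
width: 0.0184
gripper_force: 97.5
```

Emit:
play_rows:
  motion:
    - [0,0,0,0,10]
    - [0,0,-0.2,0,10]
    - [0,0,-0.5,0,10]
    - [0,0,-0.75,0,10]
    - [0,0,-0.75,0,10]

```text
clock: 4.47
position: [0.4519, -0.3495, 0.0557]
ee_rot: [0.001, 0.79, 0.613, 0.0]
contact_force: [0.5, -0.0, -2.4]
width: 0.0184
gripper_force: 97.8
```

```bash
python3 -c "
from h import *
delta([.4508,-.3475,.055],75.7)
d=grab('scene')
cv2.imwrite('pics/s2.png',cv2.resize(d['img'][190:320,310:490],None,fx=4,fy=4)[:,:,::-1])"
```

```text
yaw_x 75.64 tilt z [ 0.0017 -0.0016 -1.    ] pos [ 0.4519 -0.3495  0.0557] F [ 0.51 -0.02 -2.4 ] M [-0.192  0.09   0.017] w 0.018437981076355154 clock 4.475
units [ 0.041 -0.038  0.016] turn -0.006
```

View pics/s2.png

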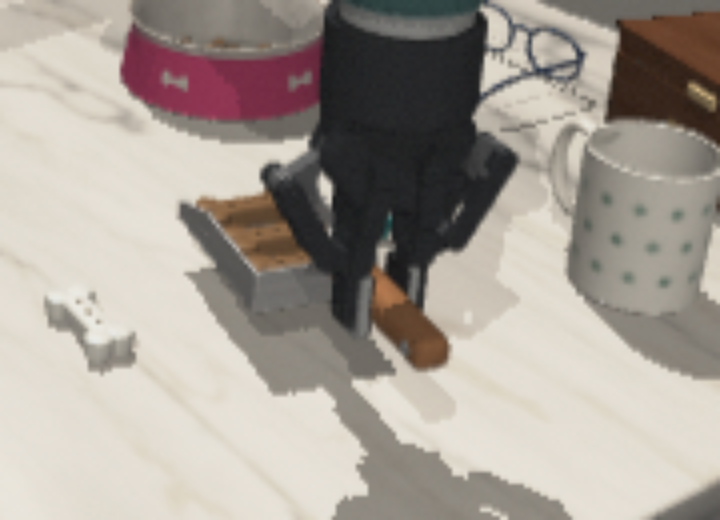

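The scoop is lifted level with the biscuits in place at crop (250,230), and the measured force is about 2.4 N. I'll test here, 30 mm up, what grip lets the handle pivot in the pads, since the table limits the tilt to about 10°.

Emit:
play_rows:
  motion:
    - [0,0,0,0,10]
    - [0,0,0,0,10]
    - [0,0,0,0,10]
  newtons: 40

```text
clock: 4.9
position: [0.4511, -0.3488, 0.0542]
ee_rot: [-0.0, 0.79, 0.613, 0.0]
contact_force: [0.9, -0.2, -3.4]
width: 0.0185
gripper_force: 97.7
```

Emit:
play_rows:
  motion:
    - [0,0,0,0,10]
    - [0,0,0,0,10]
    - [0,0,0,0,10]
  newtons: 20

```text
clock: 5.28
position: [0.4512, -0.3489, 0.0545]
ee_rot: [-0.0, 0.79, 0.613, 0.0]
contact_force: [-0.2, -0.1, -2.4]
width: 0.0184
gripper_force: 97.7
```

```bash
python3 -c "
from h import *
delta([.4508,-.3475,.055],75.7)
d=grab('scene')
cv2.imwrite('pics/s3.png',cv2.resize(d['img'][190:320,310:490],None,fx=4,fy=4)[:,:,::-1])"
```

```text
yaw_x 75.64 tilt z [ 0.e+00  1.e-04 -1.e+00] pos [ 0.4512 -0.3489  0.0545] F [-0.17 -0.13 -2.38] M [-0.222  0.048  0.005] w 0.0184036071768293 clock 5.275
units [ 0.032 -0.019 -0.012] turn -0.006
```

View pics/s3.png

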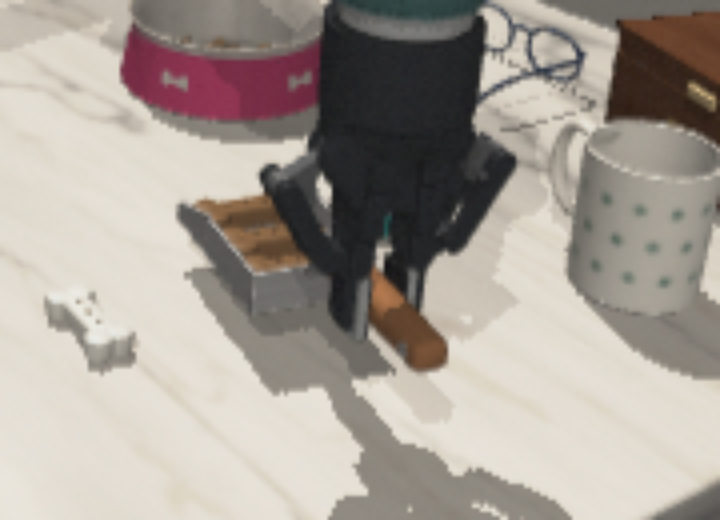

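The scoop is still level, and the grip force stayed at 97 N, so the new value was not taken up. I'll try again with a changed opening value.

Emit:
play_rows:
  motion:
    - [0,0,0,0,15]
    - [0,0,0,0,15]
    - [0,0,0,0,15]
  newtons: 20

```text
clock: 5.7
position: [0.4512, -0.3489, 0.0546]
ee_rot: [-0.0, 0.79, 0.613, 0.0]
contact_force: [0.2, 0.0, -2.1]
width: 0.0182
gripper_force: 97.7
```

Emit:
play_rows:
  motion:
    - [0,0,0.25,0,15]
    - [0,0,0.5,0,18]
    - [0,0,0.5,0,18]
    - [0,0,0.5,0,18]
  newtons: 20

```text
clock: 6.2
position: [0.4512, -0.3489, 0.0343]
ee_rot: [-0.0, 0.79, 0.613, 0.0]
contact_force: [-0.1, -0.5, -3.0]
width: 0.0184
gripper_force: 96.3
```

Emit:
play_rows:
  motion:
    - [0,0,0,0,18.8]
    - [0,0,0,0,18.8]
  newtons: 20

```text
clock: 6.45
position: [0.4514, -0.3491, 0.0348]
ee_rot: [0.0, 0.79, 0.613, 0.0]
contact_force: [0.3, -1.0, -3.3]
width: 0.0192
gripper_force: 58.1
```

Emit:
play_rows:
  motion:
    - [0,0,0,0,19.3]
    - [0,0,0,0,19.3]
  newtons: 20

```text
clock: 6.7
position: [0.4512, -0.3489, 0.0346]
ee_rot: [0.0, 0.79, 0.613, 0.0]
contact_force: [-0.3, -0.3, -1.6]
width: 0.0195
gripper_force: 33.9
```

The opening now sets the grip force gradually. I'll continue in small steps.

Emit:
play_rows:
  motion:
    - [0,0,0,0,19.5]
    - [0,0,0,0,19.5]

```text
clock: 6.95
position: [0.4512, -0.3489, 0.0345]
ee_rot: [-0.0, 0.79, 0.613, 0.0]
contact_force: [0.4, -0.4, -2.7]
width: 0.0195
gripper_force: 24.2
```

```bash
cat >> h.py <<'E'
def scoop_line():
    "pitch of handle tail from scene depth"
    d=grab('scene');P=cloud(d);s=manip.get_state();i=d['img'].astype(int)
    D=np.linalg.norm(P[...,:2]-np.array(s['position'])[:2],axis=2)
    k=(i[...,0]-i[...,2]>45)&(D<.2)&(P[...,2]>0.0)
    print(k.sum())
    return d,P,k
E
python3 - <<'E'
from h import *
delta([.4508,-.3475,.055],75.7)
d=grab('scene')
cv2.imwrite('pics/s4.png',cv2.resize(d['img'][210:310,330:450],None,fx=6,fy=6)[:,:,::-1])
E
```

```text
yaw_x 75.64 tilt z [ 0.e+00  1.e-04 -1.e+00] pos [ 0.4512 -0.3489  0.0345] F [ 0.38 -0.38 -2.71] M [-0.248  0.034 -0.026] w 0.01945395549400506 clock 6.95
units [ 0.031 -0.018 -0.511] turn -0.006
```

View pics/s4.png

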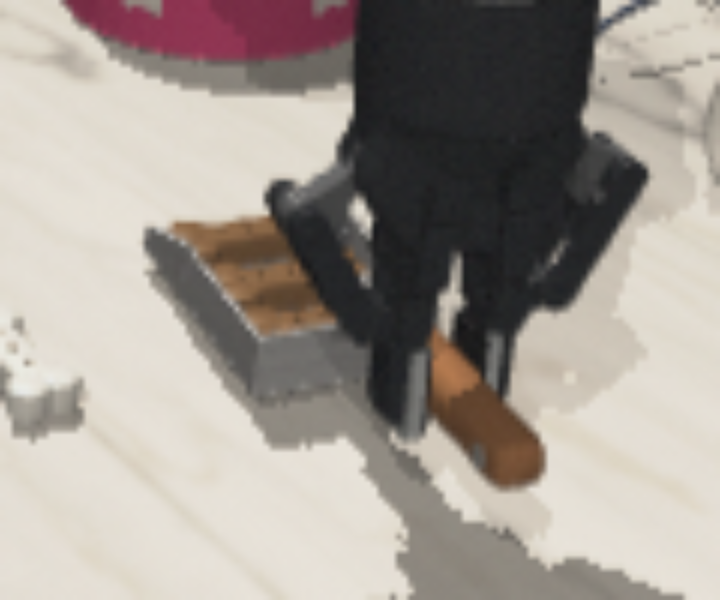

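The scoop is still level, about 10 mm up, at 24 N. I'll loosen it further.

Emit:
play_rows:
  motion:
    - [0,0,0,0,19.7]
    - [0,0,0,0,19.7]

```text
clock: 7.25
position: [0.4512, -0.3488, 0.0346]
ee_rot: [-0.0, 0.79, 0.613, 0.0]
contact_force: [-0.2, -0.1, -1.4]
width: 0.0201
gripper_force: 14.5
```

Emit:
play_rows:
  motion:
    - [0,0,0,0,19.8]
    - [0,0,0,0,19.8]

```text
clock: 7.5
position: [0.4512, -0.3489, 0.0346]
ee_rot: [-0.0, 0.79, 0.613, 0.0]
contact_force: [-0.8, 0.3, -1.4]
width: 0.0201
gripper_force: 9.6
```

Emit:
play_rows:
  motion:
    - [0,0,0,0,19.9]
    - [0,0,0,0,19.9]

```text
clock: 7.75
position: [0.4512, -0.3489, 0.0346]
ee_rot: [-0.0, 0.79, 0.613, 0.0]
contact_force: [0.3, 0.3, -1.4]
width: 0.0203
gripper_force: 4.7
```

```bash
python3 -c "
from h import *
delta([.4508,-.3475,.055],75.7)"
```

```text
yaw_x 75.64 tilt z [ 1.e-04  1.e-04 -1.e+00] pos [ 0.4512 -0.3489  0.0346] F [ 0.33  0.25 -1.4 ] M [-0.013 -0.011 -0.033] w 0.02032483068245538 clock 7.75
units [ 0.03  -0.019 -0.511] turn -0.006
```

The moment fell to zero at about 14 N, so the handle pivots there and the lip settled on the table, while the vertical hold is still good below 5 N. That is how I'll tip it. First I'll flatten the scoop on the table and grip firmly again.

Emit:
play_rows:
  motion:
    - [0,0,0.1,0,19.9]
    - [0,0,0.22,0,19.9]
    - [0,0,0.25,0,19.9]
    - [0,0,0.25,0,20.3]
    - [0,0,0.25,0,20.3]

```text
clock: 8.38
position: [0.4514, -0.3486, 0.0244]
ee_rot: [-0.0, 0.79, 0.613, 0.0]
contact_force: [-0.6, -1.8, -0.2]
width: 0.0203
gripper_force: 0.2
```

Emit:
play_rows:
  motion:
    - [0,0,0,0,15]
    - [0,0,0,0,10]
    - [0,0,0,0,10]
    - [0,0,-0.3,0,10]
    - [0,0,-0.7,0,10]
  newtons: 110

```text
clock: 9.0
position: [0.4506, -0.3485, 0.0528]
ee_rot: [-0.001, 0.79, 0.613, -0.0]
contact_force: [-0.3, -0.2, -2.8]
width: 0.0181
gripper_force: 107.6
```

```bash
python3 -c "
from h import *
delta([.4508,-.3475,.055],75.7)
d=grab('scene')
cv2.imwrite('pics/s5.png',cv2.resize(d['img'][200:310,330:450],None,fx=5,fy=5)[:,:,::-1])"
```

```text
yaw_x 75.65 tilt z [-0.0015  0.0011 -1.    ] pos [ 0.4506 -0.3485  0.0528] F [-0.28 -0.22 -2.8 ] M [-0.207  0.046 -0.001] w 0.018147862833305776 clock 9.0
units [ 0.027 -0.001 -0.056] turn -0.005
```

View pics/s5.png

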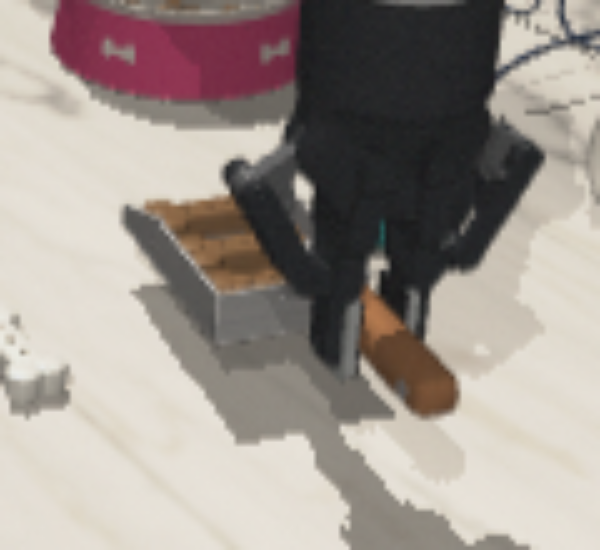

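The scoop is held level and the biscuits are in place at crop (190,240). I'll lift it and carry it smoothly to the empty bowl.

Emit:
play_rows:
  motion:
    - [0,0,-0.3,0,10]
    - [0.1,0,-0.8,0,10]
    - [0.3,-0.1,-1.4,0,10]
    - [0.6,-0.2,-2.0,0,10]
    - [1.0,-0.35,-2.6,0,10]

```text
clock: 9.68
position: [0.4473, -0.3065, 0.1578]
ee_rot: [0.0, 0.79, 0.613, -0.0]
contact_force: [0.6, -0.1, -2.8]
width: 0.018
gripper_force: 107.7
```

Emit:
play_rows:
  motion:
    - [0.5,-0.17,-0.4,0,10]
    - [1.0,-0.35,-0.65,0,10]
    - [1.6,-0.55,-0.8,0,10]
    - [2.2,-0.76,-0.82,0,10]
    - [2.8,-0.97,-0.82,0,10]

```text
clock: 10.3
position: [0.437, -0.1866, 0.1891]
ee_rot: [-0.001, 0.79, 0.613, -0.0]
contact_force: [0.3, 0.3, -2.7]
width: 0.0184
gripper_force: 107.7
```

Emit:
play_rows:
  motion:
    - [0.6,-0.21,0,0,10]
    - [1.2,-0.42,0,0,10]
    - [1.8,-0.62,0,0,10]
    - [2.4,-0.83,0,0,10]
    - [3.0,-1.04,0,0,10]

```text
clock: 10.92
position: [0.426, -0.0603, 0.189]
ee_rot: [-0.001, 0.79, 0.613, -0.0]
contact_force: [-1.4, -0.2, -2.5]
width: 0.0186
gripper_force: 107.7
```

Emit:
play_rows:
  motion:
    - [0.6,-0.21,0,0,10]
    - [1.1,-0.38,0,0,10]
    - [1.5,-0.52,0,0,10]
    - [1.8,-0.62,0,0,10]
    - [2.0,-0.69,0,0,10]

```text
clock: 11.55
position: [0.4197, 0.0232, 0.1892]
ee_rot: [-0.0, 0.79, 0.613, -0.0]
contact_force: [-0.8, -0.0, -2.2]
width: 0.0186
gripper_force: 107.7
```

```bash
python3 -c "
from h import *
delta([.4124,.1169,.19],75.65)
d=grab('top')
P=cloud(d);img=d['img'].astype(int);print((((img[...,0]-img[...,2])>40)&(P[...,2]>.1)&(P[...,2]<.25)).sum())
m=np.zeros(img.shape[:2],np.uint8);cv2.circle(m,(241,210),32,1,-1)
k=(m>0)&(P[...,2]>.037)&(P[...,2]<.057);q=P[k][:,:2]
A=np.c_[2*q,np.ones(len(q))];s=np.linalg.lstsq(A,(q**2).sum(1),rcond=None)[0];print('bowl',s[:2])
"
```

```text
yaw_x 75.68 tilt z [-7.e-04 -0.e+00 -1.e+00] pos [0.4197 0.0232 0.1892] F [-0.84 -0.01 -2.24] M [-0.2    0.089 -0.001] w 0.01858609145187397 clock 11.55
units [ 2.226 -0.757 -0.02 ] turn 0.003
1754
bowl [0.44447495 0.24289634]
```

Emit:
play_rows:
  motion:
    - [0.3,-0.1,0,0,10]
    - [0.8,-0.27,0,0,10]
    - [1.4,-0.48,0,0,10]
    - [1.9,-0.65,0,0,10]
    - [2.2,-0.76,0,0,10]

```text
clock: 12.22
position: [0.4125, 0.1161, 0.1893]
ee_rot: [-0.0, 0.79, 0.613, -0.0]
contact_force: [-1.0, 0.3, -2.0]
width: 0.0182
gripper_force: 107.7
```

Emit:
play_rows:
  motion:
    - [0,0,0,0,18]
    - [0,0,0,0,18.8]
    - [0,0,0,0,19.3]
    - [0,0,0,0,19.5]

```text
clock: 12.72
position: [0.4128, 0.1147, 0.1894]
ee_rot: [0.0, 0.79, 0.613, -0.0]
contact_force: [0.2, 0.7, -2.1]
width: 0.0195
gripper_force: 25.1
```

```bash
cat >> h.py <<'E'
def pitch():
    "scoop pitch from top-camera depth of pan/handle along the axis"
    d=grab('top');P=cloud(d);s=manip.get_state();a=np.array([.248,.969]);n=np.array([.969,-.248])
    r=P[...,:2]-np.array(s['position'])[:2];x=r@a;y=r@n;z=P[...,2]-s['position'][2]-.019
    for lo in np.arange(-.08,.2,.02):
        k=(abs(y)<.03)&(x>=lo)&(x<lo+.02)&(z>-.18)&(z<.03)&(P[...,2]>.02)
        if k.sum()>5: print('x %.2f n %d z10,50,90'%(lo+.01,k.sum()),np.percentile(z[k],[10,50,90]).round(3))
    return d
E
python3 -c "
from h import *
delta([.4124,.1169,.19],75.65)
pitch()"
```

```text
yaw_x 75.59 tilt z [-0. -0. -1.] pos [0.4128 0.1147 0.1894] F [ 0.2   0.65 -2.11] M [-0.239  0.076 -0.025] w 0.019484312905589007 clock 12.725
units [ 0.052 -0.023 -0.016] turn -0.006
x -0.05 n 35 z10,50,90 [0.004 0.008 0.011]
x 0.07 n 65 z10,50,90 [-0.168 -0.032 -0.019]
x 0.09 n 30 z10,50,90 [-0.173 -0.03  -0.023]
x 0.13 n 24 z10,50,90 [-0.044 -0.039 -0.025]
x 0.15 n 106 z10,50,90 [-0.039 -0.028 -0.026]
x 0.17 n 113 z10,50,90 [-0.043 -0.039 -0.026]
```

The pitch is level, with the biscuit tops at the expected −27 mm. I'll start tipping in small steps.

Emit:
play_rows:
  motion:
    - [0,0,0,0,19.6]
    - [0,0,0,0,19.6]
    - [0,0,0,0,18.5]

```text
clock: 13.15
position: [0.4127, 0.1151, 0.1894]
ee_rot: [-0.0, 0.79, 0.613, 0.0]
contact_force: [-0.3, -0.0, -2.3]
width: 0.0193
gripper_force: 40.6
```

```bash
python3 -c "
from h import *
pitch()"
```

```text
x -0.05 n 35 z10,50,90 [0.004 0.008 0.01 ]
x 0.07 n 69 z10,50,90 [-0.177 -0.037 -0.02 ]
x 0.09 n 32 z10,50,90 [-0.169 -0.028 -0.024]
x 0.13 n 23 z10,50,90 [-0.041 -0.037 -0.028]
x 0.15 n 111 z10,50,90 [-0.041 -0.029 -0.025]
x 0.17 n 114 z10,50,90 [-0.045 -0.04  -0.026]
```

Emit:
play_rows:
  motion:
    - [0,0,0,0,19.7]
    - [0,0,0,0,19.7]
    - [0,0,0,0,18.5]

```text
clock: 13.58
position: [0.4126, 0.1151, 0.1893]
ee_rot: [-0.0, 0.79, 0.613, -0.0]
contact_force: [0.1, 0.2, -2.7]
width: 0.0193
gripper_force: 40.6
```

```bash
python3 -c "
from h import *
pitch()"
```

```text
x -0.05 n 27 z10,50,90 [0.018 0.024 0.026]
x 0.05 n 28 z10,50,90 [-0.056 -0.046 -0.036]
x 0.07 n 55 z10,50,90 [-0.055 -0.051 -0.047]
x 0.09 n 41 z10,50,90 [-0.072 -0.061 -0.055]
x 0.13 n 8 z10,50,90 [-0.073 -0.072 -0.069]
x 0.15 n 46 z10,50,90 [-0.093 -0.078 -0.074]
x 0.19 n 60 z10,50,90 [-0.177 -0.169 -0.163]
```

It has tilted about 18° and the biscuits are still in the pan. I'll lower it slightly and continue with short releases.

Emit:
play_rows:
  motion:
    - [0.05,0,0.15,0,19.7]
    - [0.05,0,0.15,0,19.7]
    - [0.05,0,0.15,0,18.5]

```text
clock: 14.0
position: [0.4131, 0.1171, 0.1832]
ee_rot: [-0.0, 0.79, 0.613, -0.0]
contact_force: [-0.5, -0.2, -2.3]
width: 0.0192
gripper_force: 40.8
```

```bash
python3 -c "
from h import *
pitch();print(manip.get_state()['contact_force'],manip.get_state()['moment'])"
```

```text
x -0.05 n 25 z10,50,90 [0.021 0.025 0.028]
x 0.05 n 34 z10,50,90 [-0.062 -0.055 -0.041]
x 0.07 n 53 z10,50,90 [-0.067 -0.059 -0.055]
x 0.09 n 47 z10,50,90 [-0.081 -0.071 -0.066]
x 0.15 n 9 z10,50,90 [-0.11  -0.108 -0.088]
x 0.17 n 14 z10,50,90 [-0.178 -0.175 -0.167]
x 0.19 n 59 z10,50,90 [-0.174 -0.163 -0.156]
[ 0.92359529 -0.08378651 -2.66619974] [-0.1685942   0.09297803  0.03467971]
```

Emit:
play_rows:
  motion:
    - [0,0,0,0,19.75]
    - [0,0,0,0,19.75]
    - [0,0,0,0,18.5]

```text
clock: 14.42
position: [0.4132, 0.1171, 0.1834]
ee_rot: [-0.0, 0.79, 0.613, 0.0]
contact_force: [0.6, 0.5, -2.8]
width: 0.019
gripper_force: 41.1
```

```bash
python3 -c "
from h import *
pitch();print(manip.get_state()['contact_force'],manip.get_state()['moment'])"
```

```text
x -0.05 n 13 z10,50,90 [0.021 0.025 0.028]
x 0.03 n 10 z10,50,90 [-0.07  -0.065 -0.058]
x 0.05 n 32 z10,50,90 [-0.068 -0.06  -0.05 ]
x 0.07 n 54 z10,50,90 [-0.092 -0.079 -0.067]
x 0.09 n 45 z10,50,90 [-0.091 -0.084 -0.079]
x 0.11 n 15 z10,50,90 [-0.114 -0.108 -0.094]
x 0.17 n 18 z10,50,90 [-0.178 -0.172 -0.165]
x 0.19 n 57 z10,50,90 [-0.173 -0.162 -0.158]
[ 0.69274788  0.86326269 -2.45685998] [-0.16336801  0.04864066  0.01618622]
```

Emit:
play_rows:
  motion:
    - [0,0,0,0,19.75]
    - [0,0,0,0,19.75]
    - [0,0,0,0,18.5]
    - [0,0,0,0,18.5]

```text
clock: 14.98
position: [0.4132, 0.1171, 0.1834]
ee_rot: [-0.0, 0.79, 0.613, 0.0]
contact_force: [-0.7, -0.3, -2.8]
width: 0.0191
gripper_force: 41.1
```

```bash
python3 -c "
from h import *
pitch();print(manip.get_state()['contact_force'],manip.get_state()['moment'])"
```

```text
x -0.05 n 11 z10,50,90 [0.023 0.028 0.029]
x 0.03 n 9 z10,50,90 [-0.071 -0.064 -0.057]
x 0.05 n 32 z10,50,90 [-0.067 -0.061 -0.05 ]
x 0.07 n 53 z10,50,90 [-0.091 -0.078 -0.067]
x 0.09 n 47 z10,50,90 [-0.091 -0.084 -0.079]
x 0.11 n 14 z10,50,90 [-0.115 -0.109 -0.103]
x 0.17 n 19 z10,50,90 [-0.179 -0.174 -0.167]
x 0.19 n 59 z10,50,90 [-0.173 -0.164 -0.157]
[ 0.05090435 -0.42720327 -2.49618715] [-0.17344393  0.04257846 -0.03603091]
```

Nothing changed at 19.75. I'll use a slightly looser grip.

Emit:
play_rows:
  motion:
    - [0,0,0,0,19.8]
    - [0,0,0,0,19.8]
    - [0,0,0,0,18.5]
    - [0,0,0,0,18.5]

```text
clock: 15.52
position: [0.4132, 0.1171, 0.1834]
ee_rot: [-0.0, 0.79, 0.613, 0.0]
contact_force: [0.2, -0.8, -1.1]
width: 0.0191
gripper_force: 41.8
```

```bash
python3 -c "
from h import *
pitch();print(manip.get_state()['contact_force'],manip.get_state()['moment'])"
```

```text
x 0.03 n 7 z10,50,90 [-0.062 -0.06  -0.057]
x 0.05 n 25 z10,50,90 [-0.103 -0.099 -0.093]
x 0.07 n 59 z10,50,90 [-0.11  -0.102 -0.096]
x 0.09 n 48 z10,50,90 [-0.137 -0.12  -0.105]
x 0.11 n 32 z10,50,90 [-0.133 -0.129 -0.124]
x 0.17 n 16 z10,50,90 [-0.179 -0.174 -0.165]
x 0.19 n 59 z10,50,90 [-0.173 -0.163 -0.157]
[-0.95935573  0.01361391 -2.47647276] [-0.09674954  0.04701676  0.02973891]
```

```bash
python3 -c "
from h import *
a=grab('top')['img'][170:250,200:300];b=grab('scene')['img'][130:230,230:380]
a=cv2.resize(a,(400,320),interpolation=cv2.INTER_CUBIC);b=cv2.resize(b,(390,260),interpolation=cv2.INTER_CUBIC)
c=np.zeros((320,790,3),np.uint8);c[:,:400]=a;c[:260,400:]=b;cv2.imwrite('pics/t1.png',c[:,:,::-1])"
```

```text
(no output)
```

View pics/t1.png

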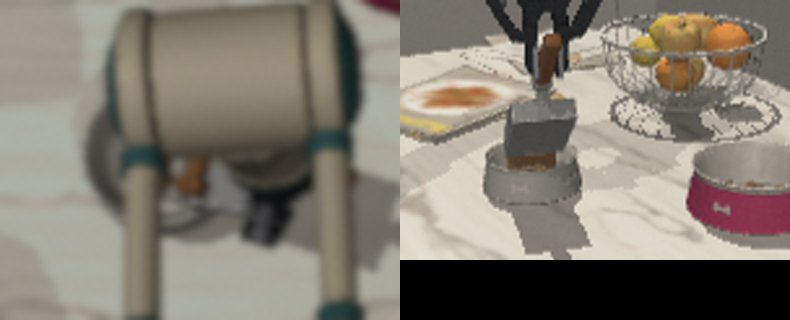

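The scoop is tipped far over the bowl. A biscuit shows below its lip at crop (530,160), scene pixel about (280,191), and the forearm hides the top view. I'll check with depth.

```bash
python3 -c "
from h import *
for n in('scene','top'):
    d=grab(n);P=cloud(d);i=d['img'].astype(int)
    k=(i[...,0]-i[...,2]>35)&(np.hypot(P[...,0]-.4446,P[...,1]-.2429)<.11)&(P[...,2]<.2)
    print(n,k.sum())
    if k.sum(): v,u=np.nonzero(k);j=np.argsort(P[k][:,2]);print(np.c_[u,v,P[k].round(3)][j][::max(1,len(j)//14)])
pitch()
"
```

```text
scene 32
[[2.71e+02 1.94e+02 4.24e-01 2.71e-01 1.90e-02]
 [2.85e+02 1.93e+02 4.69e-01 2.55e-01 1.90e-02]
 [2.80e+02 1.94e+02 4.50e-01 2.54e-01 1.90e-02]
 [2.82e+02 1.94e+02 4.55e-01 2.49e-01 2.00e-02]
 [2.87e+02 1.92e+02 4.67e-01 2.35e-01 3.00e-02]
 [2.86e+02 1.92e+02 4.64e-01 2.36e-01 3.00e-02]
 [2.88e+02 1.91e+02 4.73e-01 2.38e-01 3.10e-02]
 [2.87e+02 1.91e+02 4.69e-01 2.39e-01 3.20e-02]
 [2.73e+02 1.92e+02 4.24e-01 2.52e-01 3.30e-02]
 [2.74e+02 1.92e+02 4.25e-01 2.47e-01 3.40e-02]
 [2.76e+02 1.91e+02 4.34e-01 2.51e-01 3.50e-02]
 [2.77e+02 1.91e+02 4.37e-01 2.48e-01 3.50e-02]
 [2.86e+02 1.90e+02 4.66e-01 2.39e-01 3.60e-02]
 [2.72e+02 1.91e+02 4.21e-01 2.55e-01 3.60e-02]
 [2.79e+02 1.90e+02 4.45e-01 2.49e-01 3.70e-02]
 [2.85e+02 1.90e+02 4.62e-01 2.38e-01 3.70e-02]]
top 7
[[2.27e+02 2.12e+02 4.30e-01 2.82e-01 4.10e-02]
 [2.28e+02 2.13e+02 4.26e-01 2.78e-01 4.20e-02]
 [2.28e+02 2.11e+02 4.33e-01 2.79e-01 4.20e-02]
 [2.28e+02 2.12e+02 4.30e-01 2.78e-01 4.20e-02]
 [2.27e+02 2.11e+02 4.32e-01 2.81e-01 4.50e-02]
 [2.29e+02 2.12e+02 4.29e-01 2.74e-01 4.50e-02]
 [2.27e+02 2.13e+02 4.26e-01 2.80e-01 4.70e-02]]
x 0.03 n 7 z10,50,90 [-0.06  -0.057 -0.052]
x 0.05 n 24 z10,50,90 [-0.105 -0.099 -0.095]
x 0.07 n 48 z10,50,90 [-0.122 -0.117 -0.107]
x 0.09 n 54 z10,50,90 [-0.138 -0.13  -0.125]
x 0.11 n 30 z10,50,90 [-0.157 -0.145 -0.14 ]
x 0.15 n 7 z10,50,90 [-0.17  -0.165 -0.162]
x 0.17 n 31 z10,50,90 [-0.177 -0.169 -0.163]
x 0.19 n 57 z10,50,90 [-0.174 -0.162 -0.156]
```

The biscuits lie stacked in the bowl at z 0.02 to 0.047, and the pan floor is exposed. I'll rise straight up, then confirm from the weight and the views.

Emit:
play_rows:
  motion:
    - [0,0,-0.2,0,18]
    - [0,0,-0.5,0,18]
    - [0,0,-0.9,0,18]
    - [0,0,-1.3,0,18]
    - [0,0,-1.3,0,18]

```text
clock: 16.45
position: [0.4144, 0.1172, 0.2372]
ee_rot: [0.001, 0.79, 0.613, 0.002]
contact_force: [-0.2, 0.4, -1.9]
width: 0.0191
gripper_force: 55.8
```

```bash
python3 -c "
from h import *
F=[]
for n in('scene','top'):
    d=grab(n);P=cloud(d);i=d['img'].astype(int)
    k=(i[...,0]-i[...,2]>35)&(np.hypot(P[...,0]-.4446,P[...,1]-.2429)<.11)&(P[...,2]<.22)
    print(n,k.sum(),np.percentile(P[k],[0,10,50,90,100],axis=0).round(3) if k.sum() else '')
    F.append(manip.get_state()['contact_force'][2])
for _ in range(2): grab('top');F.append(manip.get_state()['contact_force'][2])
print(np.mean(F),manip.get_state()['moment']);pitch()
"
```

```text
scene 99 [[0.402 0.185 0.019]
 [0.423 0.225 0.025]
 [0.448 0.257 0.032]
 [0.472 0.272 0.035]
 [0.479 0.287 0.044]]
top 8 [[0.427 0.247 0.017]
 [0.429 0.247 0.018]
 [0.443 0.249 0.022]
 [0.447 0.253 0.026]
 [0.45  0.253 0.026]]
-2.0747096894137615 [-0.04871248  0.03499089  0.01303101]
x 0.03 n 9 z10,50,90 [-0.062 -0.06  -0.058]
x 0.05 n 26 z10,50,90 [-0.107 -0.098 -0.091]
x 0.07 n 54 z10,50,90 [-0.121 -0.113 -0.108]
x 0.09 n 64 z10,50,90 [-0.138 -0.13  -0.124]
x 0.11 n 30 z10,50,90 [-0.149 -0.144 -0.138]
```

The weight is about 1.9 N, which matches an empty scoop (1.8 N), and the biscuits are inside the bowl. I'll carry the scoop back to its clear original place.

Emit:
play_rows:
  motion:
    - [-0.4,0.1,0,0,16]
    - [-1.2,0.4,0,0,16]
    - [-2.2,0.75,0,0,16]
    - [-3.2,1.1,0,0,16]
    - [-4.2,1.45,0,0,16]

```text
clock: 17.32
position: [0.4275, -0.0613, 0.2349]
ee_rot: [-0.0, 0.79, 0.613, -0.0]
contact_force: [0.3, -0.4, -1.3]
width: 0.0185
gripper_force: 107.5
```

Emit:
play_rows:
  motion:
    - [-1.0,0.35,0.2,0,16]
    - [-2.0,0.7,0.5,0,16]
    - [-3.0,1.0,0.8,0,16]
    - [-4.0,1.4,1.0,0,16]
    - [-4.8,1.7,1.2,0,16]

```text
clock: 17.95
position: [0.4459, -0.2647, 0.1864]
ee_rot: [-0.0, 0.79, 0.613, -0.0]
contact_force: [0.7, -0.2, -2.3]
width: 0.0184
gripper_force: 107.5
```

```bash
python3 -c "
from h import *
delta([.4513+.0099,-.349+.0388,.15],75.65)
pitch()
d=grab('top');P=cloud(d);i=d['img'].astype(int)
r=np.hypot(P[...,0]-.4446,P[...,1]-.2429)
k=((i[...,0]-i[...,2]>30)&(r<.12)).astype(np.uint8)
n,l,st,c=cv2.connectedComponentsWithStats(k);print(st[1:].tolist(),np.percentile(r[k>0],[50,95,100]),np.percentile(P[k>0][:,2],[0,50,100]))
cv2.imwrite('pics/t2.png',cv2.resize(d['img'][175:245,195:290],None,fx=6,fy=6,interpolation=cv2.INTER_CUBIC)[:,:,::-1])
k=(r<.075)&(P[...,2]>.037)&(P[...,2]<.057);q=P[k][:,:2]
A=np.c_[2*q,np.ones(len(q))];s=np.linalg.lstsq(A,(q**2).sum(1),rcond=None)[0];print('bowl',s[:2])
"
```

```text
yaw_x 75.58 tilt z [-5.e-04  5.e-04 -1.e+00] pos [ 0.4459 -0.2647  0.1864] F [ 0.74 -0.25 -2.31] M [-0.065  0.037  0.021] w 0.018442134145804073 clock 17.95
units [-1.008  0.655  0.908] turn -0.007
x 0.01 n 21 z10,50,90 [-0.014 -0.     0.028]
x 0.03 n 33 z10,50,90 [-0.074 -0.01  -0.005]
x 0.05 n 43 z10,50,90 [-0.102 -0.096 -0.09 ]
x 0.07 n 123 z10,50,90 [-0.119 -0.111 -0.104]
x 0.09 n 127 z10,50,90 [-0.135 -0.128 -0.12 ]
x 0.11 n 88 z10,50,90 [-0.146 -0.141 -0.135]
[[226, 196, 18, 22, 215], [241, 202, 10, 18, 74]] [0.02595824 0.04225201 0.05011618] [0.0031267  0.03225488 0.04712343]
bowl [0.44516129 0.24285089]
```

View pics/t2.png

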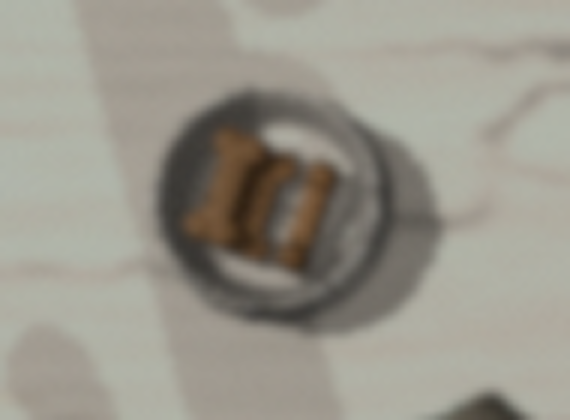

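All three biscuits lie inside the bowl, at crop (225,190), (275,205) and (310,215), and the bowl has not moved. Next I'll lay the scoop down: hover, loosen the grip, then lower so that the lip swings it flat.

Emit:
play_rows:
  motion:
    - [-0.4,0.25,0.2,0,16]
    - [-0.8,0.5,0.5,0,16]
    - [-1.0,0.65,0.8,0,17]
    - [-1.0,0.65,0.9,0,18.5]
    - [-1.0,0.65,0.9,0,19.3]

```text
clock: 18.68
position: [0.4608, -0.3073, 0.1507]
ee_rot: [-0.001, 0.79, 0.613, -0.0]
contact_force: [-0.0, 0.6, -2.3]
width: 0.0193
gripper_force: 37.3
```

Emit:
play_rows:
  motion:
    - [0,0,0.1,0,19.6]
    - [-0.1,0,0.25,0,19.75]
    - [-0.2,0,0.5,0,19.75]
    - [-0.3,0,0.75,0,19.8]
    - [-0.4,0,1.0,0,19.8]

```text
clock: 19.3
position: [0.4579, -0.3273, 0.1128]
ee_rot: [0.003, 0.79, 0.613, -0.001]
contact_force: [-0.7, -3.9, 3.6]
width: 0.0199
gripper_force: 10.5
```

```bash
python3 -c "
from h import *
delta([.4513,-.349,.0247],75.65)
pitch()"
```

```text
yaw_x 75.68 tilt z [ 0.0025 -0.0068 -1.    ] pos [ 0.4579 -0.3273  0.1128] F [-0.72 -3.94  3.58] M [-0.446  0.231  0.032] w 0.01985301520838023 clock 19.3
units [-0.554 -0.036  2.206] turn 0.003
x 0.01 n 28 z10,50,90 [-0.007  0.001  0.017]
x 0.05 n 85 z10,50,90 [-0.086 -0.081 -0.072]
x 0.07 n 116 z10,50,90 [-0.097 -0.092 -0.085]
x 0.09 n 109 z10,50,90 [-0.108 -0.102 -0.096]
x 0.11 n 23 z10,50,90 [-0.11  -0.108 -0.106]
```

The scoop is pivoting as intended, now at about 31°. I'll continue down.

Emit:
play_rows:
  motion:
    - [-0.1,0,0.25,0,19.9]
    - [-0.2,0,0.5,0,19.9]
    - [-0.3,0,0.75,0,19.9]
    - [-0.4,0,1.0,0,19.9]
    - [-0.45,0,1.2,0,19.9]

```text
clock: 19.98
position: [0.4524, -0.3409, 0.0622]
ee_rot: [-0.001, 0.79, 0.613, 0.0]
contact_force: [-0.9, -1.2, 0.9]
width: 0.0202
gripper_force: 4.8
```

```bash
python3 -c "
from h import *
delta([.4513,-.349,.0247],75.65)
pitch()"
```

```text
yaw_x 75.63 tilt z [-9.0e-04  1.1e-03 -1.0e+00] pos [ 0.4524 -0.3409  0.0622] F [-0.91 -1.24  0.89] M [-0.079  0.032  0.05 ] w 0.02017602598039268 clock 19.975
units [-0.205  0.024  0.938] turn -0.002
x -0.05 n 11 z10,50,90 [0.011 0.016 0.021]
x 0.05 n 68 z10,50,90 [-0.056 -0.03  -0.001]
x 0.07 n 90 z10,50,90 [-0.059 -0.056 -0.052]
x 0.09 n 39 z10,50,90 [-0.06  -0.058 -0.056]
```

Emit:
play_rows:
  motion:
    - [-0.05,0,0.25,0,19.9]
    - [-0.1,0,0.5,0,19.9]
    - [-0.15,0,0.75,0,19.9]
    - [-0.2,0,0.92,0,19.9]
    - [-0.2,0,0.96,0,20.2]

```text
clock: 20.65
position: [0.4506, -0.3485, 0.0243]
ee_rot: [-0.001, 0.79, 0.613, 0.0]
contact_force: [-0.1, -0.1, -0.4]
width: 0.0203
gripper_force: 0.0
```

```bash
python3 -c "
from h import *
delta([.4513,-.349,.0247],75.65)
pitch()"
```

```text
yaw_x 75.63 tilt z [-6.e-04  1.e-03 -1.e+00] pos [ 0.4506 -0.3485  0.0243] F [-0.13 -0.1  -0.43] M [ 0.016 -0.012  0.026] w 0.020330933904180278 clock 20.65
units [-0.007  0.019 -0.009] turn -0.002
x 0.05 n 34 z10,50,90 [-0.013  0.006  0.012]
x 0.07 n 24 z10,50,90 [-0.02  -0.018 -0.014]
```

The scoop is lying flat with no load on the tool. I'll open the fingers and retreat straight up.

Emit:
play_rows:
  motion:
    - [0,0,0,0,30]
    - [0,0,0,0,45]
    - [0,0,0,0,55]
    - [0,0,-0.5,0,55]
    - [0,0,-1.3,0,55]

```text
clock: 21.32
position: [0.4501, -0.3481, 0.0766]
ee_rot: [-0.001, 0.79, 0.613, -0.0]
contact_force: [0.2, -0.4, 0.1]
width: 0.0551
gripper_force: 0.0
```

Emit:
play_rows:
  motion:
    - [-0.5,0,-1,0,55]
    - [-1.5,-0.5,-2,0,55]
    - [-2,-1,-3,0,55]
    - [-2,-1,-3,0,55]
    - [-2,-1,-3,0,55]

```text
clock: 21.95
position: [0.392, -0.4157, 0.1965]
ee_rot: [-0.0, 0.79, 0.613, 0.0]
contact_force: [-0.0, 1.5, -1.0]
width: 0.055
gripper_force: 0.0
```

Run:
```python
from h import *
s=manip.get_state();print(s['clock'],s['position'])
d=grab('scene');P=cloud(d);i=d['img'].astype(int)
k=(i[...,0]-i[...,2]>50)&(np.hypot(P[...,0]-.45,P[...,1]+.35)<.09)&(P[...,2]>.02)
q=P[k];a=np.array([.248,.969]);t=q[:,:2]@a
for lo in np.arange(t.min(),t.max(),.02): m=(t>=lo)&(t<lo+.02);print(round(lo,3),m.sum(),np.percentile(q[m][:,2],95).round(3))
d=grab('top');P=cloud(d);i=d['img'].astype(int)
for n,c,h,rr in(('empty',(.4446,.2429),.045,.075),('full',(.6542,.0404),.059,.095)):
    r=np.hypot(P[...,0]-c[0],P[...,1]-c[1]);k=(r<rr)&(P[...,2]>h-.008)&(P[...,2]<h+.012);q=P[k][:,:2]
    A=np.c_[2*q,np.ones(len(q))];x=np.linalg.lstsq(A,(q**2).sum(1),rcond=None)[0];print(n,x[:2])
sc=np.array([.4512,-.3489])+a*.12; r=P[...,:2]-sc; k=(abs(r@a)<.04)&(abs(r@np.array([.969,-.248]))<.025);print('pan floor z',np.percentile(P[k][:,2],[5,50,95]))
```

```text
21.95 [ 0.39204417 -0.41573925  0.19645883]
-0.29 89 0.052
-0.27 63 0.052
-0.25 55 0.052
-0.23 57 0.052
-0.21 48 0.053
-0.19 6 0.052
empty [0.44485772 0.24279892]
full [0.65409511 0.04056184]
pan floor z [-0.00293032  0.0031799   0.00820852]
```

The handle is level at 52–53 mm, the pan is flat and empty, and both bowls have not moved. I'll hand the job in.

```bash
python3 -c "
from rig import manip
print(manip.sign_off())"
```

```text
the job is handed in; nothing more can be done
None
```

I tipped all three biscuits into the empty bowl and laid the scoop down flat and the right way up where it started; both bowls measured unmoved, the arm kept clear of the mug and mill, and the job was handed in at about 22 s.

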